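Stack the red trial-lens tray in the eye clinic

TASK

Pick up the white tray with the red handle and red-rimmed trial lenses and stack it on the dark grey bottom tray, so that all four of its corner pins drop fully into the blue corner sockets and it sits level. Carry it level, set it down gently without dropping it, and let go. Leave the tray with the black handle alone, and the bottom tray where it stands.

Things in the scene. Friction and masses are not known exactly. Their poses are not given: they have to be found in the camera images.
- red_tray: Tray to stack: white deck 160 mm (along x) x 120 mm (y), red-rimmed lenses fixed flat on it, red handle, standing on four red corner pins 10 mm in diameter, 24 mm long, at x = +-60, y = +-42 mm. Origin: centre, at the level of the pin tips (z = 0 on the table), z up. Deck's top 28 mm, edge rim's top 34 mm above the origin. Same when turned half round. 0.17 to 0.35 kg.
- red_grip (a point): Point to grip on the red handle: centred, 58 mm above the red tray's origin. The handle is an upright rib 64 mm long along the tray's x, 14 mm thick along y, from 28 to 73 mm above that origin. Pinch it from above across its thickness, fingertips at least 36 mm above that origin (8 mm over the deck).
- black_tray: Bystander: the same tray, 160 x 120 mm, 73 mm high, but with black handle, pins and lens rims; origin and axes as for the red tray. The three trays stand in a row across the table in any order, each turned up to about 35 degrees either way; loose clutter around them is less than 90 mm tall.
- bottom_tray: Dark grey loose slab 164 (x) x 124 (y) x 6 mm, no handle, 0.7 kg; origin: centre of its underside, z up. Blue open-topped square corner sockets at x = +-60, y = +-42 mm: 30 mm wide inside, 3 mm walls, from 6 mm (floor) to 26 mm (rim) above the origin. Pins have 10 mm play each way. Pins home: red tray's origin is 6 mm above this one, long sides parallel, either way round.
There are look-alikes about, which are no part of the job. Leave any green look-alike of the red_tray alone.

How it is judged:
By the outcome, as a careful person would: the job done as asked, in the order asked, and still so for the second after the job is handed in, with the robot touching nothing.
It also fails if it takes over 40 s, if anything falls off the work surface, if the arm or the gripper's body presses on something with over 40 N, if the wrist force passes 120 N, or if a joint passes its speed limit or range.

ROBOT

A 6-joint arm with a two-finger parallel gripper is mounted at the origin on the work surface. World frame = base frame: x ahead of the robot, y to its left, z up, the work surface at z = 0. Lengths are in m, angles in degrees, forces in N, time in s.
With the tool pointing down it reaches from about 0.375 to 0.9 m from the base axis. Payload 3.1 kg.
Tool frame: the origin (TCP) lies between the finger pads; the fingertips stand 11 mm ahead of it and the grasp point (between the pads) lies 8 mm behind it; z points along the fingers, y is the line along which they close (so a half turn about z gives the same grasp; the last joint's range is limited). The gripper opens to 87 mm and grips with 3 to 60 N. Pads are 19 mm wide; open, the fingers measure 117 mm over their backs; the gripper's body (75 mm by 190 mm) begins 51 mm behind the grasp point.
Start: joints at [-74.284, 30.224, 82.088, -0, 67.689, -10.227], TCP at [0.273, -0.562, 0.234] pointing down, gripper open.
Joint ranges: [-176.69, 176.69], [-43.24, 126.21], [12.49, 139.97], [-82, 262], [0, 151.66], [-163.58, 163.58]. Speed limits (degrees/s): [159.86, 159.86, 180, 180, 180, 180].

INTERFACE

Orientations are given as a 3x3 rotation matrix whose columns are the frame's x, y, z axes.
In Python, from rig import bot, viewer, workorder, nets gives the robot as it stands. The module is installed in compiled form; this text tells all that it offers.
- The arm moves only by the tool move_arm, never from a script. Its argument "increments" is a list of rows, each a list of 7 numbers: the shift along the tool's x, y, z normalised to -1 to 1, where 1 is 0.3 m, then the turn, a rotation vector about the tool's x, y, z normalised to -1 to 1, where 1 is pi rad, then the opening, from 0 (shut) to 1 (fully open). In form: [[tx, ty, tz, wx, wy, wz, grip], ...]. A call has 1 to 10 rows; each row is the pose to reach, as a shift and turn from the pose commanded when the call began, along the tool's axes at that moment, turning the shorter way round; what a row does not reach only later rows make up. A row lasts 1/12 s, in which the tool goes at most 41.7 mm and 7.16 degrees, less where a joint would pass 70% of its speed; a pose out of reach is approached as far as the arm can. A call with a number of a shift or a turn outside -1 to 1 is refused whole. A call with a gripper value outside its range is refused whole. The fingers move at their own pace and stop on an object; the grip force is fixed at half the most. Time passes only in rows, so rows that repeat a pose let the fingers close. It gives the time, the measured TCP pose, the force, the opening and the grip force at its end, in the units of the state.
- bot.read_state(): the state, without advancing time (a new reading comes with each control period).
- viewer.capture(name): name is "side" or "top"; returns a dict with "image" (400x640x3 uint8, blue, green, red), "K" (3x3 intrinsics, pixels), "eye" and "orientation" of the camera in the world. Camera axes: x right, y up, looking along -z (the intrinsics and any distortion apply to the point x, -y, -z); pixel columns grow to the right and rows downward; lengths in m; the calibration is good to about 2 mm. A picture is of the moment at which its call begins. There is no depth.
- workorder.hand_in(): hands the job in; it is judged then, once.
Trained networks look in the newest picture that a camera, given by its name, has taken for a name from the list of things; names that differ only in an ending like _2 or _b are one class to them, and where a whole thing is asked for, a point or a joint stands for the part that bears it (a point fixed in the world has none). Each returns a list of dicts, best first, with "conf" (0 to 1); they miss things now and then, are a little off and sometimes report something else, mostly with a low value. They report only what shows in the picture. A call takes as long as a camera call. They do not tell look-alikes from the thing itself.
- nets.find_in(camera, thing): "location" ([column, row] in pixels, amid what is visible of it).
The state is a dict: "time_s": time; "joint_positions": joint angles; "qvel": joint speeds; "tau": joint torques, N m; "position": TCP position; "tcp_rot": TCP orientation; "force": force on the tool from outside, world axes, zero at the start; "moment": the same for the moment, N m; "opening": opening from 0.0 (shut) to 1.0 (fully open); "grasp_force": force on a finger pad.
Only numpy, scipy, OpenCV 4.12 (cv2) and the standard library are available. Lean on these libraries where they do the work, as an engineer would, in place of code of your own. Each camera call takes 0.05 s, during which the arm holds its last target. There are 200 camera calls.

## Working session

There is one attempt and no reset: what is moved stays moved. The work goes in short steps, Python scripts to look and compute and a tool call to move; the robot and the scene stay as the last step left them, time stands still between calls to the robot, and variables do not carry over. Pictures are saved under pics/ and viewed, at most 10 in all, crops included, and the job is handed in when it is done.

Besides the shell and the picture viewer there is one more tool, called after "Call:" by a JSON object that holds its "name" and its "arguments", one argument or row to a line. move_arm: Moves the arm, as the interface text tells. Its arguments: {"type":"object","properties":{"increments":{"type":"array"}},"required":["increments"]}

```bash
mkdir -p pics; cat > h.py <<'E'
import numpy as np, cv2
from rig import bot, viewer, workorder, nets
def shot(cam,fn=None):
    c=viewer.capture(cam)
    if fn: cv2.imwrite('pics/'+fn,c['image'])
    return c
def ray(c,px):
    K=np.array(c['K']);d=np.linalg.inv(K)@[px[0],px[1],1]
    R=np.array(c['orientation']);return np.array(c['eye']),R@[d[0],-d[1],-d[2]]
def at(c,px,z):
    e,d=ray(c,px);return e+d*(z-e[2])/d[2]
def proj(c,P):
    q=np.array(c['orientation']).T@(np.array(P)-c['eye']);q=np.array(c['K'])@[q[0],-q[1],-q[2]];return q[:2]/q[2]
E
python3 - <<'E'
from h import *
for n in ('top','side'):
    c=shot(n,n+'1.png'); print(n,c.keys(),np.round(c['eye'],3),np.round(c['orientation'],2).tolist(),c['K'])
    for t in ('red_tray','red_grip','black_tray','bottom_tray'):
        for r in nets.find_in(n,t): print(t,np.round(r['location']),round(r['conf'],2),np.round(at(c,r['location'],.03),3))
print(bot.read_state())
E
```

```text
top dict_keys(['image', 'K', 'eye', 'orientation']) [0.387 0.001 0.862] [[0.02, 1.0, -0.1], [-1.0, 0.02, -0.01], [-0.01, 0.1, 1.0]] [[398.66902319   0.         321.15132599]
 [  0.         398.66902319 193.19747985]
 [  0.           0.           1.        ]]
red_tray [165. 262.] 0.7 [0.318 0.326 0.03 ]
red_tray [176. 153.] 0.59 [0.547 0.316 0.03 ]
red_grip [168. 267.] 0.6 [0.309 0.319 0.03 ]
red_grip [177. 152.] 0.57 [0.549 0.315 0.03 ]
black_tray [482. 166.] 0.63 [ 0.532 -0.331  0.03 ]
bottom_tray [325. 163.] 0.56 [0.532 0.    0.03 ]
side dict_keys(['image', 'K', 'eye', 'orientation']) [0.109 0.481 0.617] [[-0.82, 0.4, -0.41], [-0.57, -0.57, 0.59], [0.0, 0.72, 0.7]] [[378.95741051   0.         317.73415936]
 [  0.         378.95741051 200.00993176]
 [  0.           0.           1.        ]]
red_tray [269. 359.] 0.88 [0.314 0.319 0.03 ]
red_tray [172. 288.] 0.75 [0.537 0.321 0.03 ]
red_grip [175. 287.] 0.84 [0.537 0.317 0.03 ]
black_tray [360. 126.] 0.83 [ 0.526 -0.323  0.03 ]
bottom_tray [284. 198.] 0.62 [0.521 0.024 0.03 ]
{'time_s': 0.5, 'joint_positions': array([-7.42848437e+01,  3.02270047e+01,  8.20903487e+01,  7.18758552e-05,
        6.76888448e+01, -1.02254635e+01]), 'qvel': array([-0.02037247, -0.07139005,  0.00563285,  0.00049308,  0.06548155,
        0.02337549]), 'tau': array([-6.75995689e-04, -4.39603686e+01, -1.76790512e+01,  6.32971292e-02,
        5.15363517e-02, -3.74608658e-05]), 'position': array([ 0.27343113, -0.56196087,  0.23349608]), 'tcp_rot': array([[ 8.99248092e-01,  4.37438988e-01, -2.81831239e-05],
       [ 4.37438989e-01, -8.99248086e-01,  1.04447723e-04],
       [ 2.03458861e-05, -1.06252813e-04, -9.99999994e-01]]), 'force': array([-0.1302657 ,  0.19098938, -1.02804685]), 'moment': array([-0.01129988,  0.01068848,  0.01248124]), 'grasp_force': 0.0, 'opening': 0.9958356145589315}
```

View pics/top1.png

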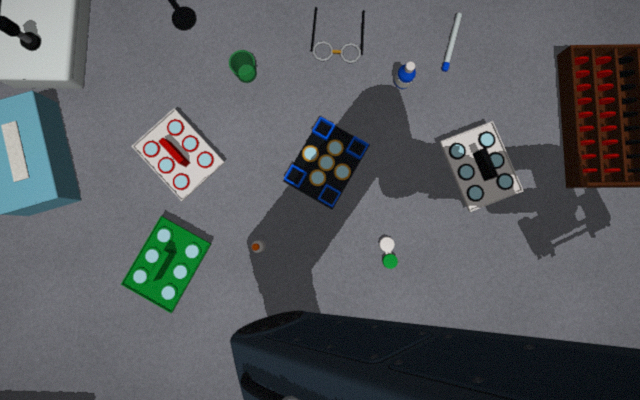

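View pics/side1.png

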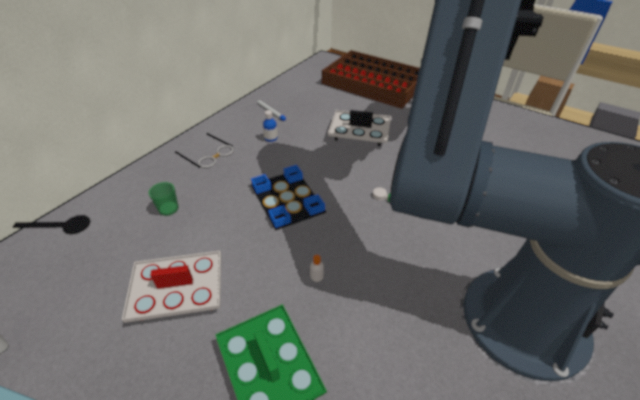

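The top view shows four candidates:
- the red-handled white tray at (177,152)
- the green look-alike at (166,262)
- the black-handled tray at (482,166)
- the dark bottom tray with blue sockets at (325,163)

By the description I choose (177,152). Next I measure both trays and check them in a crop.

```bash
cat >> h.py <<'E'
def rect(c,mask,z):
    n,l,s,_=cv2.connectedComponentsWithStats(mask)
    keep=np.isin(l,[i for i in range(1,n) if s[i,4]>15])
    ys,xs=np.nonzero(keep); P=np.array([at(c,(x,y),z)[:2] for x,y in zip(xs,ys)],np.float32)
    (cx,cy),(w,h),a=cv2.minAreaRect(P)
    if w<h: w,h,a=h,w,a+90
    return np.array([cx,cy]),(w,h),(a+90)%180-90,P.mean(0)
def box(mask,x0,x1,y0,y1):
    m=np.zeros_like(mask);m[y0:y1,x0:x1]=mask[y0:y1,x0:x1];return m
def masks(im):
    b,g,r=[im[...,i].astype(int) for i in range(3)]
    return [(k*255).astype(np.uint8) for k in ((np.minimum(np.minimum(b,g),r)>125),(b>90)&(b>1.6*r)&(b-g>40),(r>100)&(r>2*g)&(r>2*b))]
def pts(p,a,L):
    R=cv2.getRotationMatrix2D((0,0),-a,1)[:,:2]
    return [np.r_[np.array(p)+R@np.array(q[:2]),q[2]] for q in L]
S=[(1,1),(1,-1),(-1,-1),(-1,1)]
def draw(c,im,p,a,hx,hy,z):
    q=np.array([proj(c,P) for P in pts(p,a,[(i*hx,j*hy,z) for i,j in S])])
    cv2.polylines(im,[np.round(q*16).astype(int)],True,(0,255,0),1,cv2.LINE_AA,4)
E
python3 - <<'E'
from h import *
c=shot('top');W,B,R=masks(c['image'])
r=rect(c,box(W,125,230,100,205),.034);print('white',r)
h=rect(c,box(R,158,194,134,168),.066);print('handle',h)
b=rect(c,box(B,275,375,110,215),.026);print('blue',b)
s=shot('side')
outs=[]
for k,bx in ((c,(120,380,95,215)),(s,(110,340,155,335))):
    im=k['image'].copy()
    draw(k,im,r[0],r[2],.08,.06,.034);draw(k,im,r[0],r[2],.032,.007,.073)
    draw(k,im,b[0],b[2],.078,.06,.026);draw(k,im,b[0],b[2],.082,.062,0)
    o=cv2.resize(im[bx[2]:bx[3],bx[0]:bx[1]],None,fx=3 if k is c else 2.2,fy=3 if k is c else 2.2)
    outs.append(o)
w=max(o.shape[1] for o in outs)
o=np.vstack([np.pad(o,((0,0),(0,w-o.shape[1]),(0,0))) for o in outs]);f=min(800/o.shape[1],600/o.shape[0]);cv2.imwrite('pics/fit1.png',cv2.resize(o,None,fx=f,fy=f))
E
```

```text
white (array([0.54468048, 0.31291118]), (0.16314806044101715, 0.12263337522745132), 44.4334602355957, array([0.5428486 , 0.31194213], dtype=float32))
handle (array([0.54398453, 0.30398384]), (0.07100515812635422, 0.06498534977436066), -87.0263659954071, array([0.5449978 , 0.30940118], dtype=float32))
blue (array([ 0.53716314, -0.0015967 ]), (0.15788649022579193, 0.1210022047162056), -29.0111083984375, array([0.54807425, 0.00612331], dtype=float32))
```

View pics/fit1.png

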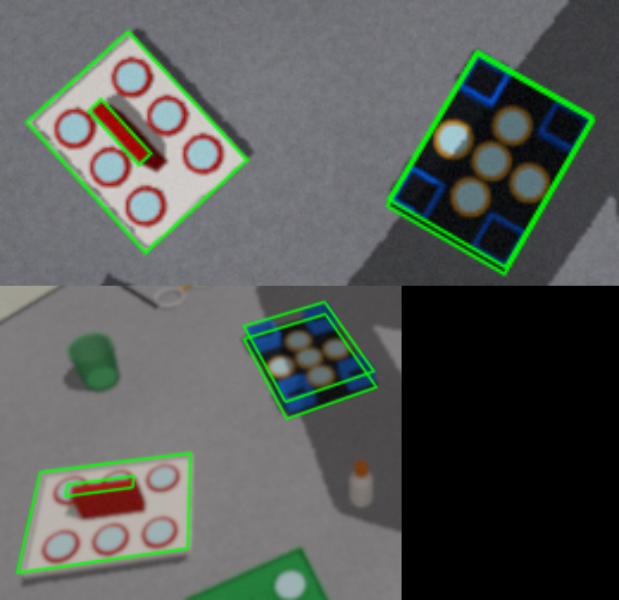

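The deck and socket outlines fit. The handle outline at (177,152) looks a few pixels off, so I zoom in on it, unannotated apart from alternative handle heights.

```bash
python3 - <<'E'
from h import *
outs=[]
for n,bx in (('top',(150,205,125,180)),('side',(135,210,255,310))):
    k=shot(n);im=k['image'];f=7
    o=cv2.resize(im[bx[2]:bx[3],bx[0]:bx[1]],None,fx=f,fy=f,interpolation=cv2.INTER_CUBIC)
    for z,col in ((.028,(255,0,0)),(.073,(0,255,0))):
        q=np.array([proj(k,P) for P in pts((.5447,.3129),44.4,[(i*.032,j*.007,z) for i,j in S])])
        cv2.polylines(o,[np.round(((q-[bx[0],bx[2]]+.5)*f)).astype(int)],True,col,1,cv2.LINE_AA)
    outs.append(o)
h=min(o.shape[0] for o in outs);o=np.hstack([o[:h] for o in outs]);cv2.imwrite('pics/h2.png',cv2.resize(o,(790,int(h*790/o.shape[1]))))
E
```

```text
(no output)
```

View pics/h2.png

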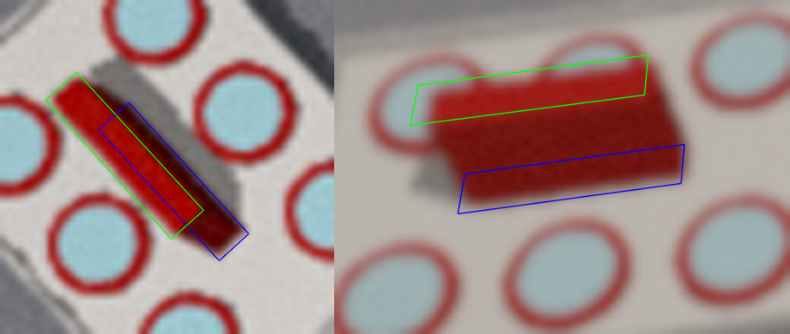

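The close crop shows the red handle on the white deck with red rims, so this is the right tray. Its centre is about (0.544, 0.312) at 44.4°. The bottom tray is at (0.537, -0.002), -29°. I'm approaching now.

Call:
{"name": "move_arm", "arguments": {
  "increments": [
    [0.7,-0.74,0,0,0,0,1],
    [0.7,-0.74,0,0,0,0,1],
    [0.7,-0.74,0,0,0,0,1],
    [0.7,-0.74,0,0,0,0,1],
    [0.7,-0.74,0,0,0,0,1],
    [0.7,-0.74,0,0,0,0,1],
    [0.7,-0.74,0,0,0,0,1],
    [0.7,-0.74,0,0,0,0,1],
    [0.7,-0.74,0,0,0,0,1],
    [0.7,-0.74,0,0,0,0,1]
  ]
}}

```text
time_s: 1.53
position: [0.3657, -0.2703, 0.234]
tcp_rot: [[0.898, 0.44, 0.001], [0.44, -0.898, -0.002], [-0.0, 0.002, -1.0]]
force: [0.7, -0.7, -0.0]
opening: 1.0
grasp_force: 0.0
```

Call:
{"name": "move_arm", "arguments": {
  "increments": [
    [0.7,-0.74,0,0,0,0,1],
    [0.7,-0.74,0,0,0,0,1],
    [0.7,-0.74,0,0,0,0,1],
    [0.7,-0.74,0,0,0,0,1],
    [0.7,-0.74,0,0,0,0,1],
    [0.7,-0.74,0,0,0,0,1],
    [0.7,-0.74,0,0,0,0,1],
    [0.7,-0.74,0,0,0,0,1],
    [0.7,-0.74,0,0,0,0,1],
    [0.7,-0.74,0,0,0,0,1]
  ]
}}

```text
time_s: 2.37
position: [0.4579, 0.0203, 0.2335]
tcp_rot: [[0.899, 0.438, 0.001], [0.438, -0.899, -0.001], [0.0, 0.001, -1.0]]
force: [0.1, -1.3, -0.5]
opening: 0.995
grasp_force: 0.0
```

```bash
cat >> h.py <<'E'
from scipy.spatial.transform import Rotation as Ro
def go(p,yaw,z):
    s=bot.read_state();R=np.array(s['tcp_rot']);d=np.array([*p,z])-s['position']
    a=np.radians(yaw);x=np.array([np.cos(a),np.sin(a),0]);T=np.c_[x,np.cross([0,0,-1],x),[0,0,-1]]
    print('t',round(s['time_s'],2),'pos',np.round(s['position'],4),'op',round(s['opening'],3),'gf',round(s['grasp_force'],1),'F',np.round(s['force'],1),'M',np.round(s['moment'],2),'q',np.round(s['joint_positions'],0))
    print('inc',np.round(R.T@d/.3,4),np.round(Ro.from_matrix(R.T@T).as_rotvec()/np.pi,4))
E
python3 -c "
from h import *
go((.544,.312),44.4,.16)"
```

```text
t 2.37 pos [0.4579 0.0203 0.2335] op 0.995 gf 0.0 F [ 0.1 -1.3 -0.5] M [ 0.01  0.02 -0.03] q [-11.  17. 105.  -0.  57.  53.]
inc [ 0.684  -0.7487  0.2444] [ 0.0004 -0.     -0.1022]
```

Call:
{"name": "move_arm", "arguments": {
  "increments": [
    [0.684,-0.749,0.2,0,0,-0.102,1],
    [0.684,-0.749,0.2,0,0,-0.102,1],
    [0.684,-0.749,0.2,0,0,-0.102,1],
    [0.684,-0.749,0.2,0,0,-0.102,1],
    [0.684,-0.749,0.2,0,0,-0.102,1],
    [0.684,-0.749,0.2,0,0,-0.102,1],
    [0.684,-0.749,0.2,0,0,-0.102,1],
    [0.684,-0.749,0.2,0,0,-0.102,1],
    [0.684,-0.749,0.2,0,0,-0.102,1],
    [0.684,-0.749,0.2,0,0,-0.102,1]
  ]
}}

```text
time_s: 3.2
position: [0.5441, 0.3112, 0.1727]
tcp_rot: [[0.716, 0.698, -0.001], [0.698, -0.716, -0.001], [-0.002, 0.0, -1.0]]
force: [-0.8, -0.8, 0.3]
opening: 1.0
grasp_force: 0.0
```

```bash
python3 - <<'E'
from h import *
go((.544,.312),44.4,.051)
a=shot('top')['image'];b=shot('side')['image']
o=np.hstack([a[90:300,60:320],b[150:360,60:320]]);cv2.imwrite('pics/ab.png',cv2.resize(o,None,fx=1.5,fy=1.5))
E
```

```text
t 3.2 pos [0.5441 0.3112 0.1727] op 1.0 gf 0.0 F [-0.8 -0.8  0.3] M [-0.03 -0.07  0.01] q [20. 34. 85. -0. 61. 65.]
inc [ 0.0023 -0.0025  0.4057] [ 0.0001  0.0005 -0.0009]
```

View pics/ab.png

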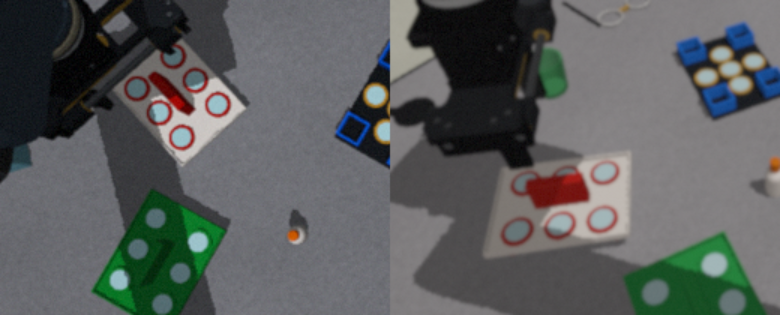

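The gripper hovers over the red tray with its fingers straddling the handle, visible in the top crop at about (170,90). I'll descend and close.

Call:
{"name": "move_arm", "arguments": {
  "increments": [
    [0.002,-0.002,0.1,0,0,0,1],
    [0.002,-0.002,0.2,0,0,0,1],
    [0.002,-0.002,0.27,0,0,0,1],
    [0.002,-0.002,0.32,0,0,0,1],
    [0.002,-0.002,0.36,0,0,0,1],
    [0.002,-0.002,0.385,0,0,0,1],
    [0.002,-0.002,0.4,0,0,0,1],
    [0.002,-0.002,0.405,0,0,0,1],
    [0.002,-0.002,0.405,0,0,0,1]
  ]
}}

```text
time_s: 4.05
position: [0.5436, 0.3135, 0.0525]
tcp_rot: [[0.716, 0.698, 0.001], [0.698, -0.716, 0.0], [0.001, 0.0, -1.0]]
force: [-0.3, 0.4, -0.1]
opening: 1.001
grasp_force: 0.0
```

```bash
python3 - <<'E'
from h import *
go((.544,.312),44.4,.051)
E
```

```text
t 4.05 pos [0.5436 0.3135 0.0525] op 1.001 gf 0.0 F [-0.3  0.4 -0.1] M [-0.   -0.07  0.02] q [20. 44. 89. -0. 47. 66.]
inc [-0.0025  0.0044  0.0051] [ 0.0001 -0.0003 -0.0007]
```

Call:
{"name": "move_arm", "arguments": {
  "increments": [
    [0,0.002,0.003,0,0,0,0.6],
    [0,0.002,0.003,0,0,0,0.4],
    [0,0.002,0.003,0,0,0,0.3],
    [0,0.002,0.003,0,0,0,0.25],
    [0,0.002,0.003,0,0,0,0.2],
    [0,0.002,0.003,0,0,0,0.15],
    [0,0.002,0.003,0,0,0,0.1],
    [0,0.002,0.003,0,0,0,0],
    [0,0.002,0.003,0,0,0,0],
    [0,0.002,0.003,0,0,0,0]
  ]
}}

```text
time_s: 4.88
position: [0.5435, 0.3133, 0.0511]
tcp_rot: [[0.716, 0.698, -0.0], [0.698, -0.716, -0.0], [-0.0, -0.0, -1.0]]
force: [0.1, -0.3, -0.3]
opening: 0.329
grasp_force: 0.0
```

```bash
python3 - <<'E'
from h import *
go((.544,.312),44.4,.16)
E
```

```text
t 4.88 pos [0.5435 0.3133 0.0511] op 0.329 gf 0.0 F [ 0.1 -0.3 -0.3] M [-0.01 -0.05 -0.01] q [20. 44. 89. -0. 47. 65.]
inc [-0.0018  0.0042 -0.363 ] [-0.      0.     -0.0005]
```

Still closing.

Call:
{"name": "move_arm", "arguments": {
  "increments": [
    [0,0,0,0,0,0,0],
    [0,0,0,0,0,0,0],
    [0,0,0,0,0,0,0],
    [0,0,0,0,0,0,0],
    [0,0,0,0,0,0,0],
    [0,0,0,0,0,0,0]
  ]
}}

```text
time_s: 5.38
position: [0.5437, 0.3132, 0.0511]
tcp_rot: [[0.716, 0.699, 0.0], [0.699, -0.716, -0.0], [0.0, 0.0, -1.0]]
force: [0.3, -0.1, -0.3]
opening: 0.158
grasp_force: 30.0
```

Call:
{"name": "move_arm", "arguments": {
  "increments": [
    [0,0,-0.005,0,0,0,0],
    [0,0,-0.015,0,0,0,0],
    [0,0,-0.03,0,0,0,0],
    [0,0,-0.06,0,0,0,0],
    [0,0,-0.09,0,0,0,0],
    [0,0,-0.12,0,0,0,0],
    [0,0,-0.15,0,0,0,0],
    [0,0,-0.17,0,0,0,0],
    [0,0,-0.18,0,0,0,0],
    [0,0,-0.18,0,0,0,0]
  ]
}}

```text
time_s: 6.22
position: [0.5441, 0.3135, 0.1064]
tcp_rot: [[0.716, 0.698, 0.002], [0.698, -0.716, 0.001], [0.002, 0.001, -1.0]]
force: [0.3, 0.3, -1.9]
opening: 0.158
grasp_force: 30.0
```

```bash
python3 - <<'E'
from h import *
go((.537,-.002),-29,.19)
a=shot('top')['image'];b=shot('side')['image']
o=np.hstack([a[90:300,60:320],b[150:360,60:320]]);cv2.imwrite('pics/lift.png',cv2.resize(o,None,fx=1.5,fy=1.5))
E
```

```text
t 6.22 pos [0.5441 0.3135 0.1064] op 0.158 gf 30.0 F [ 0.3  0.3 -1.9] M [ 0.01 -0.05  0.01] q [20. 39. 88.  0. 53. 65.]
inc [-0.751   0.7363 -0.2794] [-2.000e-04 -7.000e-04  4.072e-01]
```

View pics/lift.png

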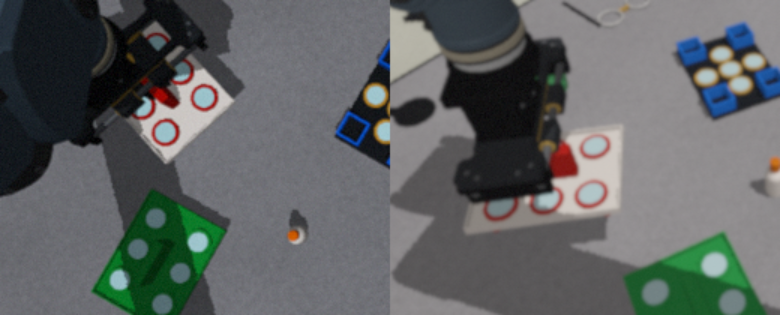

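The tray is held level and is off the table: its shadow has separated from it in both crops. I'll carry it up and over in two calls.

Call:
{"name": "move_arm", "arguments": {
  "increments": [
    [-0.01,0.01,-0.05,0,0,0.01,0],
    [-0.03,0.03,-0.12,0,0,0.025,0],
    [-0.07,0.07,-0.19,0,0,0.045,0],
    [-0.12,0.12,-0.24,0,0,0.07,0],
    [-0.18,0.175,-0.27,0,0,0.1,0],
    [-0.24,0.235,-0.28,0,0,0.13,0],
    [-0.29,0.285,-0.28,0,0,0.16,0],
    [-0.33,0.325,-0.28,0,0,0.185,0],
    [-0.36,0.352,-0.28,0,0,0.2,0],
    [-0.37,0.365,-0.28,0,0,0.204,0]
  ]
}}

```text
time_s: 7.15
position: [0.5398, 0.1556, 0.1885]
tcp_rot: [[0.992, 0.129, -0.002], [0.129, -0.992, -0.001], [-0.002, 0.0, -1.0]]
force: [0.2, -0.1, -1.6]
opening: 0.16
grasp_force: 30.0
```

```bash
python3 - <<'E'
from h import *
go((.537,-.002),-29,.16)
E
```

```text
t 7.15 pos [0.5398 0.1556 0.1885] op 0.16 gf 30.0 F [ 0.2 -0.1 -1.6] M [0.06 0.05 0.01] q [ 5. 29. 94. -0. 58. 87.]
inc [-0.0768  0.5195  0.0955] [0.0003 0.0006 0.2022]
```

Call:
{"name": "move_arm", "arguments": {
  "increments": [
    [-0.002,0.02,0.01,0,0,0.01,0],
    [-0.008,0.06,0.02,0,0,0.025,0],
    [-0.018,0.12,0.03,0,0,0.045,0],
    [-0.03,0.2,0.04,0,0,0.07,0],
    [-0.042,0.28,0.05,0,0,0.1,0],
    [-0.053,0.36,0.06,0,0,0.13,0],
    [-0.063,0.43,0.07,0,0,0.16,0],
    [-0.071,0.485,0.08,0,0,0.185,0],
    [-0.076,0.515,0.09,0,0,0.2,0],
    [-0.077,0.52,0.095,0,0,0.202,0]
  ]
}}

```text
time_s: 7.98
position: [0.5384, -0.0015, 0.1599]
tcp_rot: [[0.875, -0.484, -0.001], [-0.484, -0.875, -0.0], [-0.001, 0.0, -1.0]]
force: [-0.6, 0.2, -1.6]
opening: 0.159
grasp_force: 30.0
```

```bash
python3 - <<'E'
from h import *
go((.537,-.002),-29,.1)
p=bot.read_state()['position'];outs=[]
for n,bx in (('top',(220,420,60,260)),('side',(160,380,80,300))):
    k=shot(n);im=k['image'].copy();W,B,R=masks(im)
    z0=p[2]-.051
    draw(k,im,p[:2],-29,.08,.06,z0+.034);draw(k,im,(.537,-.002),-29,.078,.06,.026)
    outs.append(cv2.resize(im[bx[2]:bx[3],bx[0]:bx[1]],(400,400)))
cv2.imwrite('pics/over.png',np.hstack(outs))
E
```

```text
t 7.98 pos [ 0.5384 -0.0015  0.1599] op 0.159 gf 30.0 F [-0.6  0.2 -1.6] M [ 0.05 -0.02  0.06] q [-12.  29.  99.  -0.  52. 107.]
inc [-0.0031  0.0035  0.1995] [0.0001 0.0002 0.0004]
```

View pics/over.png

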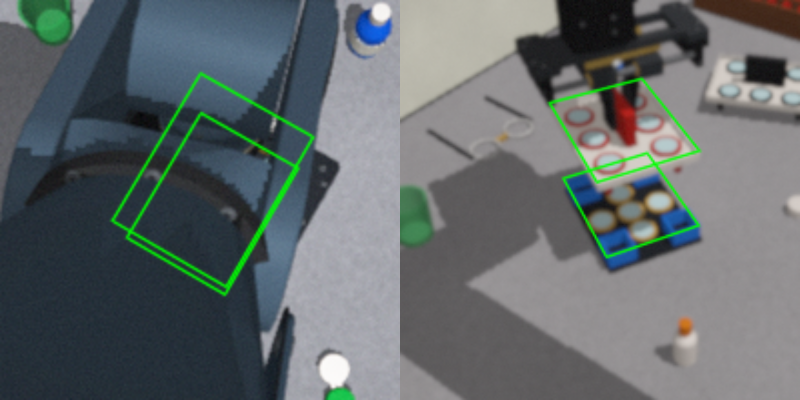

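The held tray matches its predicted outline in the side view. I'll refine the bottom tray's pose numerically from the first pair of pictures, fitting the socket silhouettes in both views.

```bash
python3 - <<'E'
from h import *
from scipy.optimize import minimize
V=[]
for n,bx in (('top',(275,375,110,215)),('side',(240,335,155,235))):
    k=shot(n);im=cv2.imread(f'pics/{n}1.png');B=box(masks(im)[1],*bx)
    N,l,s,_=cv2.connectedComponentsWithStats(cv2.morphologyEx(B,cv2.MORPH_CLOSE,np.ones((3,3))))
    M=np.zeros_like(B)
    for i in range(1,N):
        if s[i,4]>25: cv2.fillConvexPoly(M,cv2.convexHull(np.argwhere(l==i)[:,::-1].astype(np.int32)),255)
    print(n,[tuple(s[i]) for i in range(1,N) if s[i,4]>25]); V.append((k,M,im,bx))
def ren(k,v,sh):
    m=np.zeros(sh,np.uint8)
    for sx,sy in S:
        P=pts(v[:2],v[2],[(sx*.06+i*.018,sy*.042+j*.018,z) for i,j in S for z in (.006,.026)])
        q=cv2.convexHull(np.array([proj(k,p) for p in P],np.float32))
        cv2.fillConvexPoly(m,np.round(q*16).astype(np.int32),255,cv2.LINE_AA,4)
    return m
def cost(u,Vs):
    v=[u[0]/1000,u[1]/1000,u[2]]
    return sum(cv2.absdiff(cv2.GaussianBlur(ren(k,v,M.shape),(0,0),1.5),cv2.GaussianBlur(M,(0,0),1.5)).astype(float).sum()/M.sum() for k,M,_,_ in Vs)
for nm,Vs in (('top',V[:1]),('side',V[1:]),('both',V)):
    r=minimize(cost,[537,-2,-29],args=(Vs,),method='Nelder-Mead',options=dict(initial_simplex=[[537,-2,-29],[545,-2,-29],[537,6,-29],[537,-2,-24]]))
    print(nm,np.round(r.x,1),round(r.fun,3))
v=[r.x[0]/1000,r.x[1]/1000,r.x[2]];o=[]
for k,M,im,bx in V:
    im=im.copy();im=im[bx[2]:bx[3],bx[0]:bx[1]];f=400/im.shape[1];im=cv2.resize(im,None,fx=f,fy=f,interpolation=cv2.INTER_CUBIC)
    for sx,sy in S:
        for z,c in ((.026,(0,255,0)),(.006,(0,255,255))):
            q=np.array([proj(k,p) for p in pts(v[:2],v[2],[(sx*.06+i*.018,sy*.042+j*.018,z) for i,j in S])])
            cv2.polylines(im,[np.round((q-[bx[0],bx[2]]+.5)*f).astype(int)],True,c,1)
    o.append(im)
h=min(x.shape[0] for x in o);cv2.imwrite('pics/sock.png',np.hstack([x[:h] for x in o]))
E
```

```text
top [(np.int32(312), np.int32(117), np.int32(23), np.int32(23), np.int32(192)), (np.int32(347), np.int32(136), np.int32(22), np.int32(22), np.int32(93)), (np.int32(284), np.int32(164), np.int32(23), np.int32(23), np.int32(153)), (np.int32(318), np.int32(185), np.int32(23), np.int32(22), np.int32(96))]
side [(np.int32(284), np.int32(165), np.int32(18), np.int32(17), np.int32(222)), (np.int32(251), np.int32(174), np.int32(20), np.int32(20), np.int32(276)), (np.int32(304), np.int32(195), np.int32(21), np.int32(19), np.int32(243)), (np.int32(268), np.int32(206), np.int32(22), np.int32(22), np.int32(316))]
top [538.2  -1.9 -29. ] 0.114
side [535.3  -3.1 -29.7] 0.165
both [537.2  -2.  -29.2] 0.316
```

View pics/sock.png

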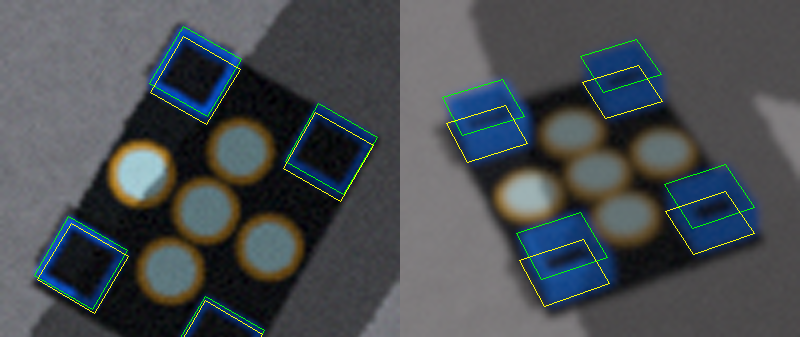

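Both views agree on (0.537, -0.002) at -29°. I'll descend until the pins are just inside the socket rims, then check.

Call:
{"name": "move_arm", "arguments": {
  "increments": [
    [-0.001,0.001,0.03,0,0,0,0],
    [-0.003,0.002,0.08,0,0,0,0],
    [-0.003,0.003,0.13,0,0,0,0],
    [-0.003,0.003,0.17,0,0,0,0],
    [-0.003,0.003,0.205,0,0,0,0],
    [-0.003,0.003,0.23,0,0,0,0],
    [-0.003,0.003,0.25,0,0,0,0],
    [-0.003,0.003,0.265,0,0,0,0],
    [-0.003,0.003,0.275,0,0,0,0],
    [-0.003,0.003,0.28,0,0,0,0]
  ]
}}

```text
time_s: 9.02
position: [0.5372, -0.0006, 0.0764]
tcp_rot: [[0.877, -0.481, 0.0], [-0.481, -0.877, -0.0], [0.0, -0.0, -1.0]]
force: [0.1, 0.2, -2.1]
opening: 0.157
grasp_force: 30.0
```

```bash
python3 -c "
from h import *
go((.537,-.002),-29,.057)"
```

```text
t 9.02 pos [ 0.5372 -0.0006  0.0764] op 0.157 gf 30.0 F [ 0.1  0.2 -2.1] M [0.08 0.03 0.02] q [-12.  37. 102.   0.  41. 107.]
inc [0.0017 0.0042 0.0648] [-0.     -0.      0.0013]
```

Call:
{"name": "move_arm", "arguments": {
  "increments": [
    [0,0.002,0.008,0,0,0,0],
    [0,0.003,0.018,0,0,0,0],
    [0,0.003,0.028,0,0,0,0],
    [0,0.003,0.037,0,0,0,0],
    [0,0.003,0.045,0,0,0,0],
    [0,0.003,0.051,0,0,0,0],
    [0,0.003,0.056,0,0,0,0],
    [0,0.003,0.059,0,0,0,0],
    [0,0.003,0.061,0,0,0,0],
    [0,0.003,0.061,0,0,0,0]
  ]
}}

```text
time_s: 9.85
position: [0.5366, -0.0015, 0.0583]
tcp_rot: [[0.877, -0.481, -0.0], [-0.481, -0.877, 0.0], [-0.0, 0.0, -1.0]]
force: [0.5, 0.5, -1.9]
opening: 0.163
grasp_force: 30.0
```

```bash
python3 -c "
from h import *
go((.537,-.002),-29,.057)"
```

```text
t 9.85 pos [ 0.5366 -0.0015  0.0583] op 0.163 gf 30.0 F [ 0.5  0.5 -1.9] M [ 0.03  0.09 -0.06] q [-12.  39. 102.  -0.  38. 107.]
inc [0.002  0.0009 0.0042] [0.     0.     0.0012]
```

No contact yet. I'll lower it the last millimetre or so in small steps.

Call:
{"name": "move_arm", "arguments": {
  "increments": [
    [0,0,0.001,0,0,0,0],
    [0,0,0.002,0,0,0,0],
    [0,0,0.003,0,0,0,0],
    [0,0,0.004,0,0,0,0],
    [0,0,0.005,0,0,0,0],
    [0,0,0.005,0,0,0,0],
    [0,0,0.005,0,0,0,0]
  ]
}}

```text
time_s: 10.43
position: [0.5367, -0.0015, 0.0571]
tcp_rot: [[0.877, -0.481, 0.0], [-0.481, -0.877, -0.0], [0.0, -0.0, -1.0]]
force: [-0.9, 0.7, 1.0]
opening: 0.16
grasp_force: 30.0
```

```bash
python3 -c "
from h import *
go((.537,-.002),-29,.057)"
```

```text
t 10.43 pos [ 0.5367 -0.0015  0.0571] op 0.16 gf 30.0 F [-0.9  0.7  1. ] M [ 0.07  0.13 -0.01] q [-12.  39. 102.   0.  38. 107.]
inc [0.0019 0.001  0.0003] [-0.     -0.0001  0.0012]
```

It has touched down: the force went from -1.9 to +1 N at the expected height. I'll open gradually.

Call:
{"name": "move_arm", "arguments": {
  "increments": [
    [0,0,0,0,0,0,0.2],
    [0,0,0,0,0,0,0.3],
    [0,0,0,0,0,0,0.5],
    [0,0,0,0,0,0,0.7],
    [0,0,0,0,0,0,0.7],
    [0,0,0,0,0,0,0.7],
    [0,0,0,0,0,0,0.7],
    [0,0,0,0,0,0,0.7],
    [0,0,0,0,0,0,0.7],
    [0,0,0,0,0,0,0.7]
  ]
}}

```text
time_s: 11.27
position: [0.5366, -0.0015, 0.0568]
tcp_rot: [[0.877, -0.481, -0.0], [-0.481, -0.877, -0.0], [-0.0, 0.0, -1.0]]
force: [0.3, 0.6, -0.4]
opening: 0.685
grasp_force: 0.0
```

Call:
{"name": "move_arm", "arguments": {
  "increments": [
    [0,0,-0.02,0,0,0,0.7],
    [0,0,-0.06,0,0,0,0.7],
    [0,0,-0.12,0,0,0,0.7],
    [0,0,-0.2,0,0,0,0.7],
    [0,0,-0.28,0,0,0,0.7],
    [0,0,-0.36,0,0,0,0.7],
    [0,0,-0.44,0,0,0,0.7],
    [0,0,-0.5,0,0,0,0.7],
    [0,0,-0.5,0,0,0,0.7]
  ]
}}

```text
time_s: 12.02
position: [0.5391, -0.0019, 0.2112]
tcp_rot: [[0.877, -0.481, 0.009], [-0.481, -0.877, -0.002], [0.009, -0.003, -1.0]]
force: [0.6, -0.0, 0.2]
opening: 0.699
grasp_force: 0.0
```

```bash
python3 - <<'E'
from h import *
go((.537,-.002),-29,.2)
k=shot('side');im=k['image'].copy();bx=(200,380,110,250)
a=im.copy();draw(k,a,(.537,-.002),-29,.08,.06,.04);draw(k,a,(.537,-.002),-29,.082,.062,.0)
o=[cv2.resize(x[bx[2]:bx[3],bx[0]:bx[1]],(400,311),interpolation=cv2.INTER_CUBIC) for x in (im,a)]
cv2.imwrite('pics/done.png',np.hstack(o))
E
```

```text
t 12.02 pos [ 0.5391 -0.0019  0.2112] op 0.699 gf 0.0 F [ 0.6 -0.   0.2] M [ 0.06 -0.03  0.03] q [-12.  25.  96.   0.  58. 107.]
inc [-0.0063  0.0039  0.0372] [-0.0008 -0.0027  0.0013]
```

View pics/done.png

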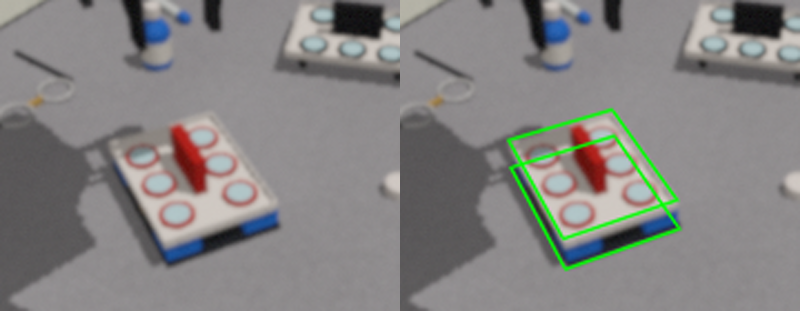

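The picture shows the red tray sitting level on the sockets. The deck outline at (510–675, 110–240) matches the fully seated height, and the gripper is clear. I'm handing in.

```bash
python3 -c "
from h import *
print(workorder.hand_in())"
```

```text
the job is handed in; nothing more can be done
None
```

The red tray is stacked level on the bottom tray, with its pins apparently home in the sockets (height and side-camera outline match the seated position). The gripper is released and clear, and the job was handed in at about 12 s; no verdict came back.

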